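# Put the tea things back on their own mats

## Robot

A 6-joint arm with a two-finger parallel gripper is mounted at the origin on the work surface. World frame = base frame: x ahead of the robot, y to its left, z up, the work surface at z = 0. Lengths are in m, angles in rad, forces in N, time in s.
With the tool pointing down it reaches from about 0.2 to 0.875 m from the base axis. Payload 3.4 kg.
Tool frame: the origin (TCP) lies at the centre of the arm's flange, where the gripper is bolted on; the fingertips stand 199 mm ahead of it and the grasp point (between the pads) lies 180 mm ahead of it; z points along the fingers, y is the direction in which the jaws open and shut (so a half turn about z gives the same grasp; the last joint's range is limited). The gripper opens to 94 mm and grips with 3 to 60 N. Pads are 16 mm wide; open, the fingers measure 119 mm over their backs; the gripper's body (75 mm by 177 mm) begins 78 mm behind the grasp point.
Start: joints at [1.026, 0.276, 1.505, -0, 1.361, -0.121], TCP at [0.236, 0.524, 0.405] pointing down, gripper open.
Joint ranges: [-2.89, 2.89], [-0.75, 2.08], [0.22, 2.7], [-1.18, 4.32], [0.11, 2.71], [-2.7, 2.7]. Speed limits (rad/s): [2.57, 2.57, 3.14, 3.14, 3.14, 3.14].

## Interface

Orientations are given as a 3x3 rotation matrix whose columns are the frame's x, y, z axes.
In Python, from workcell import status, imaging, robot gives the robot as it stands.
- The arm moves only by the tool apply_moves, never from a script. Its argument "commands" is a list of rows, each an object with "rot": the turn, a rotation vector about the tool's x, y, z in units of pi rad (1.0 is pi rad), a list of three; "dp": the shift along the tool's x, y, z in units of 20 cm (1.0 is 20 cm), a list of three; "claw": the opening, from -1 (shut) to 1 (fully open), so that 0 is half open. In form: [{"rot": [wx, wy, wz], "dp": [tx, ty, tz], "claw": claw}, ...]. A call has 1 to 20 rows; each row is the pose to reach, as a shift and turn from the pose measured when the call began, along the tool's axes at that moment, turning the shorter way round; what a row does not reach only later rows make up. A row lasts 1/10 s, in which the tool goes at most 50 mm and 8.59 degrees, less where a joint would pass 70% of its speed; a pose out of reach is approached as far as the arm can. A call with a number of a shift or a turn outside -1 to 1 is refused whole. A call with a gripper value outside its range is refused whole. The fingers move at their own pace and stop on an object; "force" is the grip in N (left out, the last holds). Time passes only in rows, so rows that repeat a pose let the fingers close. It gives the time, the measured TCP pose, the force and the opening at its end, in the units of the state.
- status.read_state(): the state, without advancing time (a new reading comes with each control period).
- imaging.read_camera(name): name is "side" or "top"; returns a dict with "color" (400x640x3 uint8, red, green, blue), "fx", "fy", "cx", "cy" (pixels), "world_to_cam" (4x4, takes a point from world to camera coordinates). Camera axes: x right, y up, looking along -z (the intrinsics and any distortion apply to the point x, -y, -z); pixel columns grow to the right and rows downward; lengths in m; the calibration is good to about 2 mm. A picture is of the moment at which its call begins. There is no depth.
- robot.hand_in(): hands the job in, once; it reports no verdict.
The state is a dict: "t": time; "joints": joint angles; "qvel": joint speeds; "tau": joint torques, N m; "ee_pos": TCP position; "eef_rot": TCP orientation; "contact_force": force on the tool from outside, world axes, zero at the start; "torque": the same for the moment, N m; "grip_width": finger opening in m.
Only numpy, scipy, OpenCV 4.12 (cv2) and the standard library are available. Lean on these libraries where they do the work, as an engineer would, in place of code of your own. Each camera call takes 0.05 s, during which the arm holds its last target. There are 200 camera calls.

## Task

The jar, the small bowl and the tea tin each stand on another one's mat: put the jar in the middle of the square coaster, the bowl in the middle of the round cork mat and the tin in the middle of the six-sided tile. Park one of them on the empty oblong board meanwhile, and leave the board empty at the end; never stand anything on the bare lacquer, keep all three upright, set them down without dropping them, and leave the kettle, the mug and the spoon where they are.

Things in the scene. Friction and masses are not known exactly. Their poses are not given: they have to be found in the camera images.
- jar: Glass jar closed by a dark steel twist cap, one rigid piece, round, 110 mm tall overall; glass 58 mm in diameter, cap 62 mm in diameter, from 88 to 110 mm above the underside; about 0.25 kg. Starts upright on the round cork mat, belongs on the square coaster. Origin: centre of its underside (z up).
- bowl: Small pale ceramic bowl, open at the top, round, 45 mm tall, flaring from a 40 mm foot through 58 mm at 22 mm height to a 66 mm rim (outer diameters), wall 4 mm; about 0.16 kg. Can be taken across the outside just below the rim. Starts upright on the six-sided tile, belongs on the round cork mat. Origin: centre of its underside (z up).
- tin: Closed steel tea tin, one rigid piece with its lid, round, body 62 mm in diameter, lid 63 mm in diameter from 62 to 80 mm height, with a small wooden knob (22 mm wide, 17 mm tall) on top, 97 mm overall; about 0.2 kg. Can be taken across the lid or body. Starts upright on the square coaster, belongs on the six-sided tile. Origin: centre of its underside (z up).
- round_mat: Round cork mat, fixed, 110 mm in diameter, 8 mm thick. Place of the bowl. Origin: centre of its underside on the cabinet top; its upper face is 8 mm higher.
- square_mat: Square brown wooden coaster, fixed, 100 x 100 mm, 8 mm thick. Place of the jar. Origin: centre of its underside on the cabinet top; its upper face is 8 mm higher; x and y along its sides.
- hex_mat: Six-sided grey stone tile, fixed, 104 mm across flats, 8 mm thick. Place of the tin. Origin: centre of its underside on the cabinet top; its upper face is 8 mm higher.
- oblong_board: Oblong light wooden board, fixed, 150 mm (its x) x 100 mm (its y), 8 mm thick, empty at the start: the free parking spot. Origin: centre of its underside on the cabinet top; its upper face is 8 mm higher.
- kettle: White electric kettle standing loose on its fixed round base, 150 mm in diameter, 202 mm tall plus the 18 mm base, black handle; bystander, at the robot's right. Origin: centre of its underside (z up).
- mug: Blue ceramic mug, 82 mm in diameter, 95 mm tall, handle on its +y; bystander, far left. Origin: centre of its underside (z up).
- spoon: Wooden spoon, 240 mm long, lying along its x, handle to -x; bystander, at the left. Origin: on the cabinet top below its middle.
Not all that is in view belongs to the job. Of the things like the hex_mat, leave any that is black or green; of the rest the larger one is meant.

How it is judged:
By the outcome, as a careful person would: the job done as asked, in the order asked, and still so for the second after the job is handed in, with the robot touching nothing.
It also fails if it takes over 120 s, if anything falls off the work surface, if the arm or the gripper's body presses on something with over 40 N, if the wrist force passes 120 N, or if a joint passes its speed limit or range.

## Working session

There is one attempt and no reset: what is moved stays moved. The work goes in short steps, Python scripts to look and compute and a tool call to move; the robot and the scene stay as the last step left them, time stands still between calls to the robot, and variables do not carry over. Pictures are saved under pics/ and viewed, about 12 in all and at most 16, crops included, and the job is handed in when it is done.

Besides the shell and the picture viewer there is one more tool, called after "Request:" as name(argument=value, ...), one argument or row to a line, values as JSON. apply_moves: Moves the arm, as the interface text tells. Shifts and turns lie within -1 to 1; 1 stands for 20 cm of shift or pi rad of turn. Its arguments: {"type":"object","properties":{"commands":{"type":"array","items":{"type":"object","properties":{"rot":{"type":"array","items":{"type":"number","minimum":-1,"maximum":1}},"dp":{"type":"array","items":{"type":"number","minimum":-1,"maximum":1}},"claw":{"type":"number"}}}},"force":{"type":"number"}},"required":["commands"]}

```bash
mkdir -p pics; ls; python3 - <<'E'
from workcell import status, imaging
import cv2
s=status.read_state()
for k,v in s.items(): print(k,v)
for n in("top","side"):
    c=imaging.read_camera(n); print(n,{k:v for k,v in c.items() if k!='color'})
    cv2.imwrite(f"pics/{n}0.png",c["color"][:,:,::-1])
E
```

```text
pics
t 0.0
joints [ 1.02602227e+00  2.76608281e-01  1.50604377e+00 -3.11294933e-05
  1.36073294e+00 -1.21006789e-01]
qvel [-0.00056399 -0.0004303   0.00066291  0.00064879 -0.00084919 -0.00096542]
tau [-4.23717102e-04 -4.04570818e+01 -2.37236720e+01  7.01820594e-02
  3.42517497e-02 -1.35661130e-04]
ee_pos [0.23635511 0.52397247 0.40383247]
eef_rot [[-9.11548916e-01  4.11190659e-01 -9.02798847e-04]
 [ 4.11191608e-01  9.11547620e-01 -1.54866912e-03]
 [ 1.86145865e-04 -1.78291097e-03 -9.99998393e-01]]
contact_force [-0.20540806  0.43855851  0.37475336]
torque [ 0.02676773  0.06471837 -0.01673774]
grip_width 0.0942376627490979
top {'fx': 440.2511306979439, 'fy': 440.2511306979439, 'cx': 318.767920788984, 'cy': 196.2933810120914, 'world_to_cam': array([[-0.02866629, -0.99945864, -0.01614544,  0.00424647],
       [ 0.99460314, -0.03013083,  0.09928106, -0.48412052],
       [-0.09971378, -0.01321228,  0.99492844, -1.46707635],
       [ 0.        ,  0.        ,  0.        ,  1.        ]])}
side {'fx': 513.3466298812513, 'fy': 513.3466298812513, 'cx': 320.20671719075557, 'cy': 197.78379180049333, 'world_to_cam': array([[ 0.8184915 , -0.57426758, -0.01698267, -0.43491509],
       [ 0.41050593,  0.56389377,  0.71659521, -0.21910704],
       [-0.40194098, -0.59349858,  0.6972825 , -1.30313513],
       [ 0.        ,  0.        ,  0.        ,  1.        ]])}
```

View pics/top0.png

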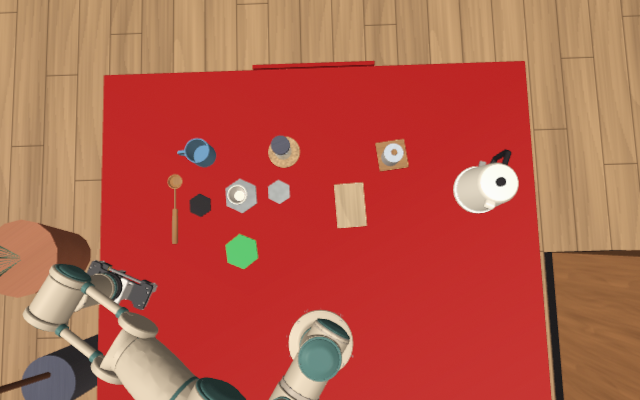

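View pics/side0.png

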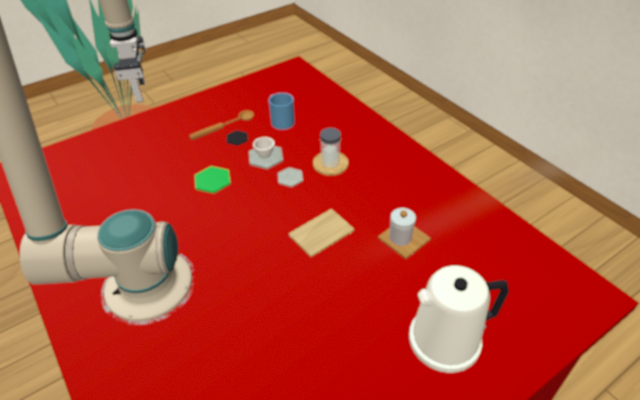

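The top picture shows four hexagons: black (200,205), green (241,251), small grey (279,191) and large grey with the bowl on it (240,195). The large grey one is the tile. Other positions: jar (281,147) on cork (284,152), tin (393,153) on the square coaster (392,155), board (350,205), kettle (490,185), mug (200,152) and spoon (175,210). I'll check this choice in one close crop.

```bash
python3 - <<'E'
import cv2,numpy as np
a=cv2.imread("pics/top0.png")[125:275,160:420]
b=cv2.imread("pics/side0.png")[85:265,180:440]
a=cv2.resize(a,(780,450),interpolation=cv2.INTER_CUBIC)
cv2.imwrite("pics/crop_t.png",a)
b=cv2.resize(b,(780,540),interpolation=cv2.INTER_CUBIC)
cv2.imwrite("pics/crop_s.png",b)
E
```

```text
(no output)
```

View pics/crop_t.png

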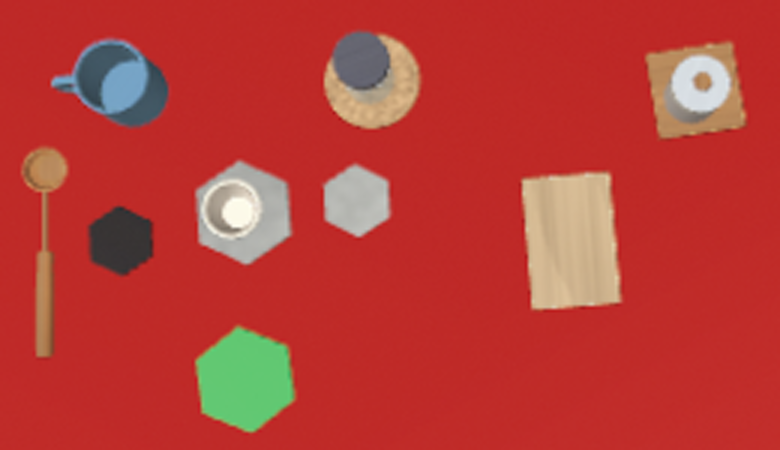

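View pics/crop_s.png

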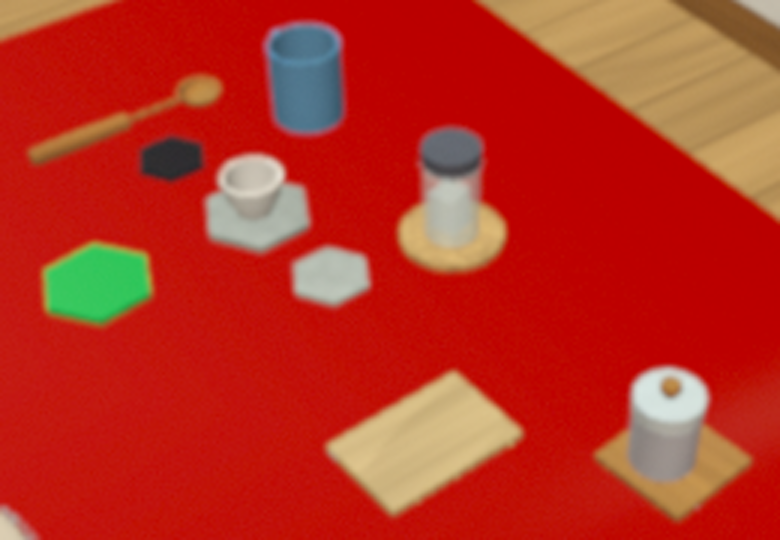

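```bash
cat > h.py <<'E'
import numpy as np, cv2
from scipy.optimize import minimize
from workcell import imaging, status
S=4
def proj(c,P):
    P=np.atleast_2d(P); q=P@c["world_to_cam"][:3,:3].T+c["world_to_cam"][:3,3]
    return np.c_[c["fx"]*q[:,0]/-q[:,2]+c["cx"], -c["fy"]*q[:,1]/-q[:,2]+c["cy"]]
def ray(c,uv,z):
    R,t=c["world_to_cam"][:3,:3],c["world_to_cam"][:3,3]
    d=R.T@np.array([(uv[0]-c["cx"])/c["fx"],-(uv[1]-c["cy"])/c["fy"],-1.]); o=-R.T@t
    return (o+d*(z-o[2])/d[2])[:2]
def up(img): return cv2.resize(img,None,fx=S,fy=S,interpolation=cv2.INTER_CUBIC)
A=np.linspace(0,2*np.pi,48,endpoint=False); C=np.c_[np.cos(A),np.sin(A)]
hx=52/np.cos(np.pi/6)
def shape(k):
    if k=='round': return C*.055
    if k=='hex': a=np.arange(6)*np.pi/3; return np.c_[np.cos(a),np.sin(a)]*hx/1000
    w,h={'square':(.05,.05),'board':(.075,.05)}[k]; return np.array([[w,h],[-w,h],[-w,-h],[w,-h]])
def prism(x,y,yaw,s,zs):
    R=np.array([[np.cos(yaw),-np.sin(yaw)],[np.sin(yaw),np.cos(yaw)]]); q=s@R.T+[x,y]
    return np.vstack([np.c_[q,np.full(len(q),z)] for z in zs])
OBJ={'jar':[(.029,0),(.029,.088),(.031,.088),(.031,.110)],'bowl':[(.02,0),(.029,.022),(.033,.045)],'tin':[(.031,0),(.031,.062),(.0315,.062),(.0315,.08),(.011,.08),(.011,.097)]}
def objparts(n,x,y,z0=.008):
    p=OBJ[n]; return [np.vstack([np.c_[C*r+[x,y],np.full(len(C),z0+z)] for r,z in p[i:i+2]]) for i in range(len(p)-1)]
def render(c,parts,shp):
    m=np.zeros(shp,np.uint8)
    for P in parts:
        h=cv2.convexHull(((proj(c,P)+.5)*S-.5).astype(np.float32))
        cv2.fillConvexPoly(m,np.round(h*16).astype(np.int32),1,shift=4)
    return m
def nonred(c):
    h=up(c["color"]).astype(int); r,g,b=h[...,0],h[...,1],h[...,2]
    return ((np.maximum(g,b)>.42*r)|(r<90)).astype(np.uint8)
def roi(c,x,y,r=.1,zt=.13):
    m=render(c,[prism(x,y,0,C*r,[0,zt])],(400*S,640*S)); return m
def fit(cams,mat,n,x0,r=.085):
    """joint silhouette fit: mat x,y,yaw and object x,y"""
    D=[(c,nonred(c),roi(c,*x0[:2],r,.13 if n else .01)) for c in cams]
    def cost(p):
        s=0
        for c,m,R in D:
            parts=[prism(p[0],p[1],p[2],shape(mat),[0,.008])]+(objparts(n,p[3],p[4]) if n else [])
            s+=np.sum((render(c,parts,m.shape)!=m)&(R>0))
        return s/S/S
    x0=np.array(x0 if n else x0[:3],float); best=None
    st=np.array([.008,.008,.2,.008,.008])[:len(x0)]
    for k in range(3):
        sim=np.vstack([x0]+[x0+st*e for e in np.eye(len(x0))])
        o=minimize(cost,x0,method='Nelder-Mead',options=dict(initial_simplex=sim,xatol=1e-5,fatol=.1)); x0=o.x; st=-st*.5
    return o.x,o.fun
E
python3 - <<'E'
from h import *
cams=[imaging.read_camera("top"),imaging.read_camera("side")]
t=cams[0]
g={'round':(284,152),'square':(392,155),'hex':(241,196),'board':(350,205)}
gd={'jar':((280,146),.118),'tin':((393.5,152.5),.105),'bowl':((237,195),.053)}
prs=[('round','jar'),('square','tin'),('hex','bowl'),('board',None)]
print("cam",-t["world_to_cam"][:3,:3].T@t["world_to_cam"][:3,3])
res={}
for m,n in prs:
    x0=[*ray(t,g[m],.008),.1]+(list(ray(t,*gd[n])) if n else [0,0])
    for nm,cc in(("both",cams),("top",cams[:1]),("side",cams[1:])):
        x,f=fit(cc,m,n,x0,.085 if m!='board' else .11); print(m,n,nm,np.round(x,4),round(f,1))
        if nm=="both": res[m]=x
for c,nm in zip(cams,("t","s")):
    im=up(c["color"])[:,:,::-1].copy()
    for m,n in prs:
        x=res[m]
        for P in [prism(*x[:3],shape(m),[0,.008])]+(objparts(n,*x[3:]) if n else []):
            cv2.polylines(im,[np.int32(cv2.convexHull(((proj(c,P)+.5)*S-.5).astype(np.float32)))],1,(255,0,255),1)
    im=im[500:940,800:1660] if nm=="t" else im[420:1060,800:1760]
    cv2.imwrite(f"pics/ov_{nm}.png",cv2.resize(im,None,fx=.83,fy=.83))
E
```

```text
cam [ 0.33534178 -0.02972621  1.50776854]
round jar both [ 0.646   0.1085 -0.0485  0.6466  0.1102] 68.8
round jar top [0.6459 0.1077 0.0951 0.6461 0.1093] 13.3
round jar side [ 0.6471  0.1097 -0.2372  0.648   0.1115] 34.0
square tin both [ 0.6243 -0.264   0.1156  0.6186 -0.2534] 100.2
square tin top [ 0.6231 -0.2652  0.1154  0.6089 -0.2521] 13.5
square tin side [ 0.6254 -0.2625  0.1145  0.6185 -0.2536] 35.4
hex bowl both [0.4974 0.2592 0.0674 0.5019 0.2699] 641.8
hex bowl top [0.4973 0.2587 0.0493 0.4959 0.2685] 40.6
hex bowl side [0.4972 0.26   0.081  0.5011 0.2706] 596.9
board None both [ 0.4541 -0.1141  0.0515] 141.8
board None top [ 0.4539 -0.1147  0.0481] 46.6
board None side [ 0.4549 -0.1126  0.0659] 87.0
```

View pics/ov_t.png

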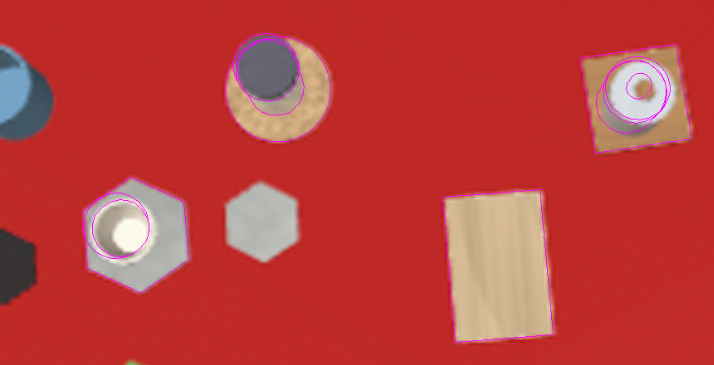

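View pics/ov_s.png

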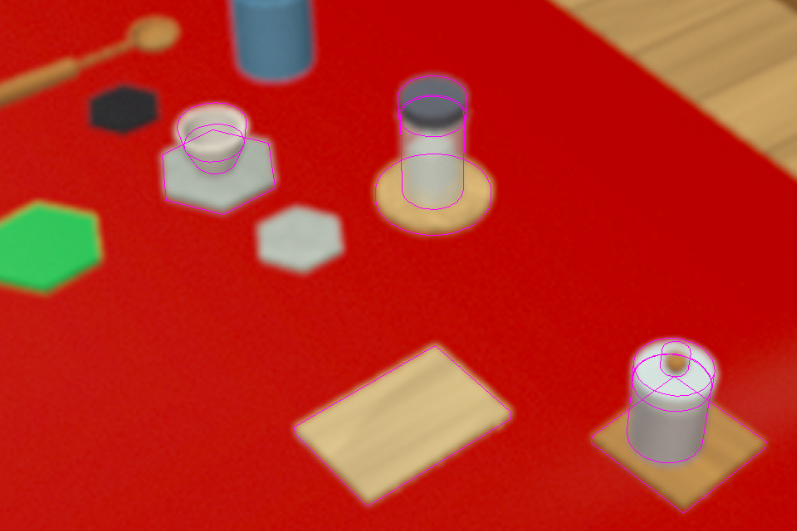

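```bash
cat >> h.py <<'E'
def objmask(c,n,x,y,z0=.008,r=.05):
    h=up(c["color"]).astype(int); mx,mn=h.max(2),h.min(2)
    if n=='tin': m=(mx-mn)<.28*mx
    elif n=='jar': m=((mx<145)&(mx-mn<45))
    else: m=(h[...,0]-h[...,2]>9)&(mx-mn<.35*mx)   # warm, pale
    R=render(c,[np.vstack([np.c_[C*r+[x,y],np.full(48,z)] for z in(z0,z0+.1)])],m.shape)
    m=(m&(R>0)).astype(np.uint8)
    m=cv2.morphologyEx(m,cv2.MORPH_OPEN,np.ones((5,5),np.uint8))
    k=cv2.findContours(m,cv2.RETR_EXTERNAL,cv2.CHAIN_APPROX_NONE)[0]
    k=max(k,key=cv2.contourArea); o=np.zeros_like(m); cv2.drawContours(o,[cv2.convexHull(k)],-1,1,-1); return o
def fitobj(cams,n,x0,z0=.008):
    D=[(c,objmask(c,n,*x0,z0)) for c in cams]
    pr={'jar':slice(2,3),'tin':slice(0,3),'bowl':slice(0,2)}[n]
    f=lambda p: sum(np.sum(render(c,objparts(n,p[0],p[1],z0)[pr],m.shape)!=m) for c,m in D)/S/S
    x=np.array(x0)
    for st in(.008,-.004):
        o=minimize(f,x,method='Nelder-Mead',options=dict(initial_simplex=np.vstack([x,x+[st,0],x+[0,st]]),xatol=1e-5,fatol=.1)); x=o.x
    return x,o.fun,D
E
cat > meas.py <<'E'
import sys
from h import *
def run(items,tag,crop=True):
    cams=[imaging.read_camera("top"),imaging.read_camera("side")]; ims=[up(c["color"])[:,:,::-1].copy() for c in cams]
    for n,x0 in items:
        for nm,cc in(("both",cams),("top",cams[:1]),("side",cams[1:])):
            x,f,D=fitobj(cc,n,x0); print(n,nm,np.round(x,4),round(f,1),[int(d[1].sum()/16) for d in D])
            if nm=="both":
                for c,im,d in zip(cams,ims,D):
                    k=cv2.findContours(d[1],cv2.RETR_EXTERNAL,cv2.CHAIN_APPROX_NONE)[0]; cv2.drawContours(im,k,-1,(255,255,0),1)
                    for P in objparts(n,*x): cv2.polylines(im,[np.int32(cv2.convexHull(((proj(c,P)+.5)*S-.5).astype(np.float32)))],1,(255,0,255),1)
    a=cv2.resize(ims[0][500:940,800:1700],(740,362)); b=cv2.resize(ims[1][420:1060,800:1760],(740,493))
    cv2.imwrite(f"pics/{tag}_t.png",a); cv2.imwrite(f"pics/{tag}_s.png",b)
E
python3 -c "
from meas import run
run([('jar',(.646,.109)),('tin',(.617,-.254)),('bowl',(.499,.269))],'m1')"
```

```text
jar both [0.6459 0.11  ] 83.9 [295, 267]
jar top [0.6457 0.1093] 23.8 [295]
jar side [0.6504 0.1147] 57.5 [267]
tin both [ 0.6166 -0.2565] 68.3 [384, 803]
tin top [ 0.6157 -0.2587] 10.8 [384]
tin side [ 0.6172 -0.2555] 25.4 [803]
bowl both [0.4972 0.2621] 159.5 [326, 482]
bowl top [0.4969 0.2619] 12.0 [326]
bowl side [0.4985 0.2659] 132.8 [482]
```

```bash
python3 - <<'E'
import cv2,numpy as np
a=cv2.imread("pics/m1_t.png");b=cv2.imread("pics/m1_s.png")
print(a.shape)
x=cv2.resize(a[100:260,60:260],(400,320)); y=cv2.resize(b[80:240,120:320],(400,320))
z=cv2.resize(a[10:130,560:710],(400,280))
w=cv2.resize(b[300:440,560:710],(400,280))
cv2.imwrite("pics/m1c.png",np.vstack([np.hstack([x,y]),np.hstack([z,w])]))
E
```

```text
(362, 740, 3)
```

View pics/m1c.png

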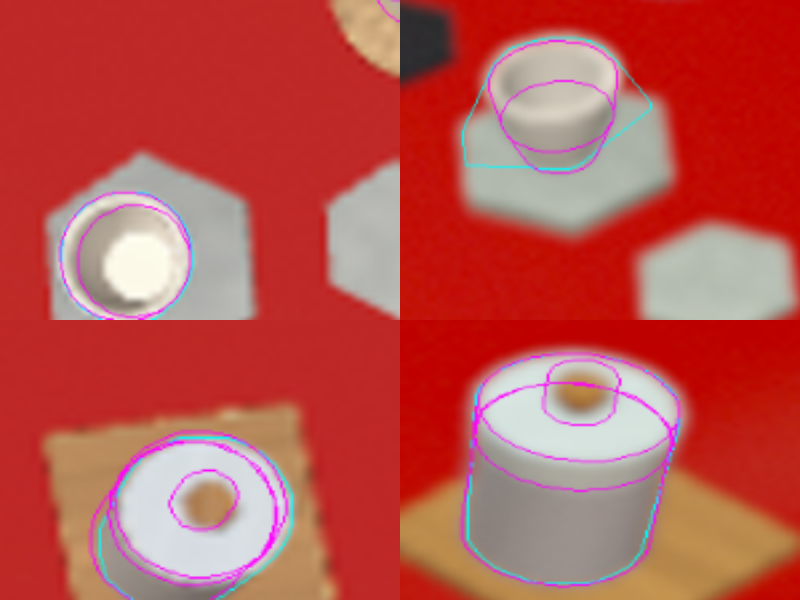

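The bowl fits (0.497, 0.262) in the top view, while its side mask leaked onto the tile and I don't use it. The tin fits (0.616, -0.257) in both views and the jar is at (0.646, 0.110). Mats: cork (0.646, 0.1085), coaster (0.624, -0.264), tile (0.497, 0.259), board (0.454, -0.114). My order is tin→board, jar→coaster, bowl→cork, tin→tile. I square the tool to the world axes first.

Request:
apply_moves(
  commands=[
    {"rot": [0,0,-0.135],"dp": [-0.83,-0.69,0],"claw": 1},
    {"rot": [0,0,-0.135],"dp": [-0.83,-0.69,0],"claw": 1},
    {"rot": [0,0,-0.135],"dp": [-0.83,-0.69,0],"claw": 1},
    {"rot": [0,0,-0.135],"dp": [-0.83,-0.69,0],"claw": 1},
    {"rot": [0,0,-0.135],"dp": [-0.83,-0.69,0],"claw": 1},
    {"rot": [0,0,-0.135],"dp": [-0.83,-0.69,0],"claw": 1},
    {"rot": [0,0,-0.135],"dp": [-0.83,-0.69,0],"claw": 1},
  ],
)

```text
t: 1.0
ee_pos: [0.3311, 0.3301, 0.4046]
eef_rot: [[-1.0, 0.001, -0.0], [0.001, 1.0, 0.001], [0.0, 0.001, -1.0]]
contact_force: [0.5, 0.4, 0.3]
grip_width: 0.0939
```

Request:
apply_moves(
  commands=[
    {"dp": [-0.5,-1,0],"claw": 1},
    {"dp": [-0.5,-1,0],"claw": 1},
    {"dp": [-0.5,-1,0],"claw": 1},
    {"dp": [-0.5,-1,0],"claw": 1},
    {"dp": [-0.5,-1,0],"claw": 1},
    {"dp": [-0.5,-1,0],"claw": 1},
  ],
)

```text
schema error: expected keys rot, dp, claw
```

Request:
apply_moves(
  commands=[
    {"dp": [-0.5,-1,0],"claw": 1},
    {"dp": [-0.5,-1,0],"claw": 1},
    {"dp": [-0.5,-1,0],"claw": 1},
    {"dp": [-0.5,-1,0],"claw": 1},
    {"dp": [-0.5,-1,0],"claw": 1},
    {"dp": [-0.5,-1,0],"claw": 1},
  ],
)

```text
schema error: expected keys rot, dp, claw
```

Request:
apply_moves(
  commands=[
    {"rot": [0,0,0],"dp": [-0.5,-1,0],"claw": 1},
    {"rot": [0,0,0],"dp": [-0.5,-1,0],"claw": 1},
    {"rot": [0,0,0],"dp": [-0.5,-1,0],"claw": 1},
    {"rot": [0,0,0],"dp": [-0.5,-1,0],"claw": 1},
    {"rot": [0,0,0],"dp": [-0.5,-1,0],"claw": 1},
    {"rot": [0,0,0],"dp": [-0.5,-1,0],"claw": 1},
  ],
)

```text
t: 1.6
ee_pos: [0.4324, 0.1291, 0.4044]
eef_rot: [[-1.0, 0.004, 0.0], [0.004, 1.0, 0.001], [-0.0, 0.001, -1.0]]
contact_force: [1.6, 0.4, -0.1]
grip_width: 0.0942
```

Request:
apply_moves(
  commands=[
    {"rot": [0,0,0],"dp": [-0.5,-1,0],"claw": 1},
    {"rot": [0,0,0],"dp": [-0.5,-1,0],"claw": 1},
    {"rot": [0,0,0],"dp": [-0.5,-1,0],"claw": 1},
    {"rot": [0,0,0],"dp": [-0.5,-1,0],"claw": 1},
    {"rot": [0,0,0],"dp": [-0.5,-1,0],"claw": 1},
    {"rot": [0,0,0],"dp": [-0.5,-1,0],"claw": 1},
  ],
)

```text
t: 2.2
ee_pos: [0.5337, -0.0718, 0.4036]
eef_rot: [[-1.0, 0.005, 0.001], [0.005, 1.0, 0.001], [-0.001, 0.001, -1.0]]
contact_force: [-0.7, 0.8, 0.5]
grip_width: 0.0939
```

Request:
apply_moves(
  commands=[
    {"rot": [0,0,0],"dp": [-0.41,-0.93,0],"claw": 1},
    {"rot": [0,0,0],"dp": [-0.41,-0.93,0],"claw": 1},
    {"rot": [0,0,0],"dp": [-0.41,-0.93,0],"claw": 1},
    {"rot": [0,0,0],"dp": [-0.41,-0.93,0],"claw": 1},
    {"rot": [0,0,0],"dp": [-0.41,-0.93,0.1],"claw": 1},
    {"rot": [0,0,0],"dp": [-0.41,-0.93,0.2],"claw": 1},
    {"rot": [0,0,0],"dp": [-0.41,-0.93,0.2],"claw": 1},
  ],
)

```text
t: 2.9
ee_pos: [0.6149, -0.255, 0.3601]
eef_rot: [[-1.0, 0.003, -0.005], [0.003, 1.0, 0.006], [0.005, 0.006, -1.0]]
contact_force: [0.8, -0.2, -0.6]
grip_width: 0.0937
```

```bash
python3 - <<'E'
from h import *
s=status.read_state(); print(s["ee_pos"],s["eef_rot"].round(4).tolist(),s["joints"].round(2))
c=imaging.read_camera("side"); t=imaging.read_camera("top")
p=s["ee_pos"]; R=s["eef_rot"]
ims=[]
for k in(c,t):
    im=up(k["color"])[:,:,::-1].copy()
    for d in((0,.047,.199),(0,-.047,.199),(0,0,.199)):
        cv2.circle(im,tuple(int(v) for v in ((proj(k,p+R@np.array(d))[0]+.5)*S-.5)),4,(0,255,0),1)
    ims.append(im)
u=proj(c,[.616,-.257,.1])[0]*S; v=proj(t,[.616,-.257,.1])[0]*S
f=lambda im,u:im[int(u[1]-220):int(u[1]+180),int(u[0]-200):int(u[0]+200)]
cv2.imwrite("pics/pre_tin.png",np.hstack([f(ims[0],u),f(ims[1],v)]))
E
```

```text
[ 0.61492553 -0.25500134  0.36010902] [[-1.0, 0.0029, -0.0053], [0.0029, 1.0, 0.0059], [0.0054, 0.0059, -1.0]] [-0.5   0.44  1.36  0.    1.35 -2.07]
```

View pics/pre_tin.png

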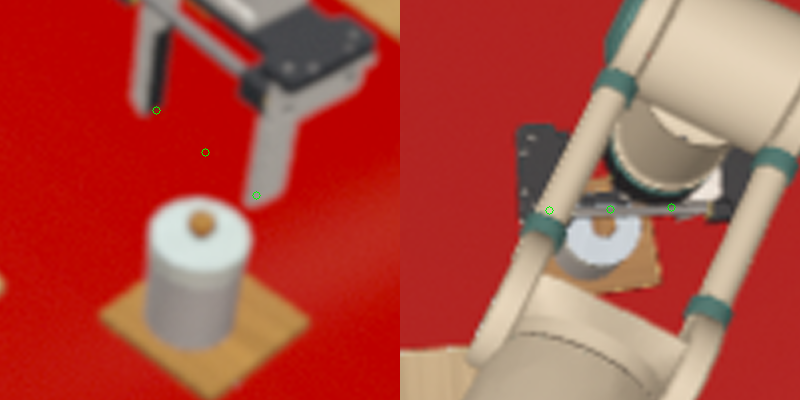

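Projected fingertips match the picture (155,110 and 255,195 in the left crop), so the calibration holds. The tin sits between the fingers at (200,270). Now going down.

Request:
apply_moves(
  commands=[
    {"rot": [0,0,0],"dp": [-0.005,-0.01,0.1],"claw": 1},
    {"rot": [0,0,0],"dp": [-0.005,-0.01,0.2],"claw": 1},
    {"rot": [0,0,0],"dp": [-0.005,-0.01,0.3],"claw": 1},
    {"rot": [0,0,0],"dp": [-0.005,-0.01,0.4],"claw": 1},
    {"rot": [0,0,0],"dp": [-0.005,-0.01,0.47],"claw": 1},
    {"rot": [0,0,0],"dp": [-0.005,-0.01,0.53],"claw": 1},
    {"rot": [0,0,0],"dp": [-0.005,-0.01,0.53],"claw": 1},
    {"rot": [0,0,0],"dp": [-0.005,-0.01,0.53],"claw": 1},
  ],
)

```text
t: 3.8
ee_pos: [0.6167, -0.2572, 0.2582]
eef_rot: [[-1.0, 0.002, 0.001], [0.002, 1.0, 0.002], [-0.001, 0.002, -1.0]]
contact_force: [-0.2, -0.2, 1.2]
grip_width: 0.094
```

Request:
apply_moves(
  commands=[
    {"rot": [0,0,0],"dp": [0,0,0],"claw": 0.5},
    {"rot": [0,0,0],"dp": [0,0,0],"claw": 0.4},
    {"rot": [0,0,0],"dp": [0,0,0],"claw": 0.3},
    {"rot": [0,0,0],"dp": [0,0,0],"claw": 0.2},
    {"rot": [0,0,0],"dp": [0,0,0],"claw": -1},
    {"rot": [0,0,0],"dp": [0,0,0],"claw": -1},
    {"rot": [0,0,0],"dp": [0,0,0],"claw": -1},
    {"rot": [0,0,0],"dp": [0,0,0],"claw": -1},
    {"rot": [0,0,0],"dp": [0,0,0],"claw": -1},
    {"rot": [0,0,0],"dp": [0,0,0],"claw": -1},
  ],
  force=20,
)

```text
t: 4.8
ee_pos: [0.6168, -0.2574, 0.2585]
eef_rot: [[-1.0, 0.002, 0.001], [0.002, 1.0, 0.001], [-0.001, 0.001, -1.0]]
contact_force: [0.0, -1.4, 3.1]
grip_width: 0.0621
```

Request:
apply_moves(
  commands=[
    {"rot": [0,0,0],"dp": [0,0,-0.05],"claw": -1},
    {"rot": [0,0,0],"dp": [0,0,-0.12],"claw": -1},
    {"rot": [0,0,0],"dp": [0,0,-0.2],"claw": -1},
    {"rot": [0,0,0],"dp": [0,0,-0.25],"claw": -1},
    {"rot": [0,0,0],"dp": [0.05,0.045,-0.25],"claw": -1},
    {"rot": [0,0,0],"dp": [0.15,0.13,-0.25],"claw": -1},
    {"rot": [0,0,0],"dp": [0.27,0.24,-0.25],"claw": -1},
    {"rot": [0,0,0],"dp": [0.4,0.35,-0.25],"claw": -1},
    {"rot": [0,0,0],"dp": [0.53,0.46,-0.25],"claw": -1},
    {"rot": [0,0,0],"dp": [0.65,0.57,-0.25],"claw": -1},
    {"rot": [0,0,0],"dp": [0.75,0.66,-0.25],"claw": -1},
    {"rot": [0,0,0],"dp": [0.815,0.715,-0.25],"claw": -1},
    {"rot": [0,0,0],"dp": [0.815,0.715,-0.25],"claw": -1},
    {"rot": [0,0,0],"dp": [0.815,0.715,-0.25],"claw": -1},
    {"rot": [0,0,0],"dp": [0.815,0.715,-0.25],"claw": -1},
  ],
)

```text
t: 6.3
ee_pos: [0.4554, -0.115, 0.3088]
eef_rot: [[-1.0, 0.002, 0.003], [0.002, 1.0, 0.0], [-0.003, 0.0, -1.0]]
contact_force: [-0.4, -0.9, -1.8]
grip_width: 0.0624
```

Request:
apply_moves(
  commands=[
    {"rot": [0,0,0],"dp": [0.005,0.005,0.06],"claw": -1},
    {"rot": [0,0,0],"dp": [0.005,0.005,0.12],"claw": -1},
    {"rot": [0,0,0],"dp": [0.005,0.005,0.18],"claw": -1},
    {"rot": [0,0,0],"dp": [0.005,0.005,0.21],"claw": -1},
    {"rot": [0,0,0],"dp": [0.005,0.005,0.23],"claw": -1},
    {"rot": [0,0,0],"dp": [0.005,0.005,0.24],"claw": -1},
    {"rot": [0,0,0],"dp": [0.005,0.005,0.247],"claw": -1},
    {"rot": [0,0,0],"dp": [0.005,0.005,0.252],"claw": -1},
    {"rot": [0,0,0],"dp": [0.005,0.005,0.252],"claw": -1},
    {"rot": [0,0,0],"dp": [0.005,0.005,0.252],"claw": -1},
  ],
)

```text
t: 7.3
ee_pos: [0.4546, -0.114, 0.2587]
eef_rot: [[-1.0, 0.002, 0.004], [0.002, 1.0, -0.0], [-0.004, -0.0, -1.0]]
contact_force: [-0.5, -0.5, -1.5]
grip_width: 0.0626
```

Request:
apply_moves(
  commands=[
    {"rot": [0,0,0],"dp": [0,0,0.003],"claw": -1},
    {"rot": [0,0,0],"dp": [0,0,0.006],"claw": -1},
    {"rot": [0,0,0],"dp": [0,0,0.006],"claw": -1},
  ],
)

```text
t: 7.6
ee_pos: [0.4548, -0.114, 0.2585]
eef_rot: [[-1.0, 0.002, 0.005], [0.002, 1.0, -0.0], [-0.005, -0.0, -1.0]]
contact_force: [-0.2, 0.4, 5.3]
grip_width: 0.0626
```

Request:
apply_moves(
  commands=[
    {"rot": [0,0,0],"dp": [0,0,0],"claw": 0.45},
    {"rot": [0,0,0],"dp": [0,0,0],"claw": 0.6},
    {"rot": [0,0,0],"dp": [0,0,0],"claw": 1},
    {"rot": [0,0,0],"dp": [0,0,0],"claw": 1},
    {"rot": [0,0,0],"dp": [0,0,0],"claw": 1},
    {"rot": [0,0,0],"dp": [0,0,0],"claw": 1},
    {"rot": [0,0,0],"dp": [0,0,-0.1],"claw": 1},
    {"rot": [0,0,0],"dp": [0,0,-0.3],"claw": 1},
    {"rot": [0,0,0],"dp": [0,0,-0.5],"claw": 1},
    {"rot": [0,0,0],"dp": [0,0,-0.7],"claw": 1},
    {"rot": [0,0,0],"dp": [-0.2,0.2,-0.7],"claw": 1},
    {"rot": [0,0,0],"dp": [-0.4,0.4,-0.7],"claw": 1},
    {"rot": [0,0,0],"dp": [-0.6,0.6,-0.7],"claw": 1},
    {"rot": [0,0,0],"dp": [-0.8,0.8,-0.7],"claw": 1},
    {"rot": [0,0,0],"dp": [-0.95,1,-0.7],"claw": 1},
    {"rot": [0,0,0],"dp": [-0.95,1,-0.7],"claw": 1},
    {"rot": [0,0,0],"dp": [-0.95,1,-0.7],"claw": 1},
  ],
)

```text
t: 9.3
ee_pos: [0.6464, 0.0884, 0.3981]
eef_rot: [[-1.0, -0.001, 0.005], [-0.001, 1.0, 0.001], [-0.005, 0.001, -1.0]]
contact_force: [-0.3, 0.0, -0.7]
grip_width: 0.0941
```

```bash
python3 - <<'E'
from h import *
s=status.read_state(); print(s["ee_pos"].round(4),s["eef_rot"].round(4).tolist())
t=imaging.read_camera("top"); c=imaging.read_camera("side")
for nm,cc in(("both",[t,c]),("side",[c])):
    x,f,D=fitobj(cc,'tin',(.455,-.114)); print(nm,x.round(4),f,[int(d[1].sum()/16) for d in D])
a=cv2.resize(up(t["color"])[400:1000,700:1700,::-1],(800,480)); b=up(c["color"])[300:1100,800:1800,::-1]
cv2.imwrite("pics/p2s.png",cv2.resize(b,(750,600)))
E
```

```text
[0.6464 0.0884 0.3981] [[-1.0, -0.0012, 0.0049], [-0.0012, 1.0, 0.0008], [-0.0049, 0.0008, -1.0]]
both [ 0.4549 -0.1135] 60.0 [353, 787]
side [ 0.4551 -0.1125] 20.8125 [787]
```

View pics/p2s.png

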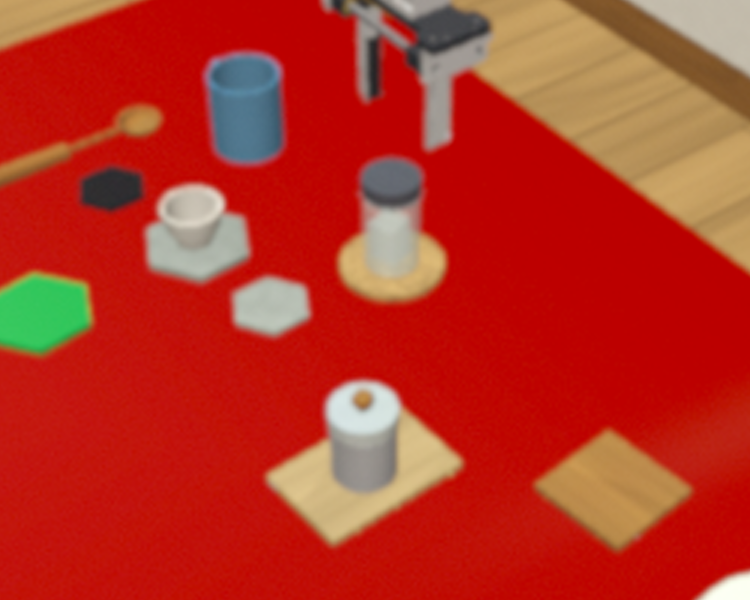

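The tin stands upright on the board at (0.4549, -0.1135), as the picture shows (363,440), and within 1 mm of the board's middle. Next is the jar at (390,215).

Request:
apply_moves(
  commands=[
    {"rot": [0,0.0016,0],"dp": [0,0.108,0],"claw": 1},
    {"rot": [0,0.0016,0],"dp": [0,0.108,0],"claw": 1},
    {"rot": [0,0.0016,0],"dp": [0,0.108,0],"claw": 1},
    {"rot": [0,0.0016,0],"dp": [0,0.108,0.1],"claw": 1},
    {"rot": [0,0.0016,0],"dp": [0,0.108,0.2],"claw": 1},
    {"rot": [0,0.0016,0],"dp": [0,0.108,0.3],"claw": 1},
    {"rot": [0,0.0016,0],"dp": [0,0.108,0.4],"claw": 1},
    {"rot": [0,0.0016,0],"dp": [0,0.108,0.48],"claw": 1},
    {"rot": [0,0.0016,0],"dp": [0,0.108,0.53],"claw": 1},
    {"rot": [0,0.0016,0],"dp": [0,0.108,0.555],"claw": 1},
    {"rot": [0,0.0016,0],"dp": [0,0.108,0.555],"claw": 1},
    {"rot": [0,0.0016,0],"dp": [0,0.108,0.555],"claw": 1},
  ],
)

```text
t: 10.6
ee_pos: [0.645, 0.1069, 0.2884]
eef_rot: [[-1.0, 0.002, -0.001], [0.002, 1.0, -0.001], [0.001, -0.001, -1.0]]
contact_force: [-0.1, -0.1, 0.7]
grip_width: 0.0937
```

Request:
apply_moves(
  commands=[
    {"rot": [0,0,0],"dp": [-0.005,0.015,0],"claw": 1},
    {"rot": [0,0,0],"dp": [-0.005,0.015,0],"claw": 0.5},
    {"rot": [0,0,0],"dp": [-0.005,0.015,0],"claw": 0.4},
    {"rot": [0,0,0],"dp": [-0.005,0.015,0],"claw": 0.3},
    {"rot": [0,0,0],"dp": [-0.005,0.015,0],"claw": 0.2},
    {"rot": [0,0,0],"dp": [-0.005,0.015,0],"claw": -1},
    {"rot": [0,0,0],"dp": [-0.005,0.015,0],"claw": -1},
    {"rot": [0,0,0],"dp": [-0.005,0.015,0],"claw": -1},
    {"rot": [0,0,0],"dp": [-0.005,0.015,0],"claw": -1},
    {"rot": [0,0,0],"dp": [-0.005,0.015,0],"claw": -1},
    {"rot": [0,0,0],"dp": [-0.005,0.015,0],"claw": -1},
  ],
  force=25,
)

```text
t: 11.7
ee_pos: [0.6461, 0.1101, 0.2884]
eef_rot: [[-1.0, 0.002, -0.001], [0.002, 1.0, -0.001], [0.001, -0.001, -1.0]]
contact_force: [0.0, 2.0, 1.4]
grip_width: 0.0614
```

Request:
apply_moves(
  commands=[
    {"rot": [0,0,0],"dp": [0,0,-0.05],"claw": -1},
    {"rot": [0,0,0],"dp": [0,0,-0.12],"claw": -1},
    {"rot": [0,0,0],"dp": [0,0,-0.2],"claw": -1},
    {"rot": [0,0,0],"dp": [0,0,-0.27],"claw": -1},
    {"rot": [0,0,0],"dp": [0,-0.05,-0.3],"claw": -1},
    {"rot": [0,0,0],"dp": [0.01,-0.15,-0.3],"claw": -1},
    {"rot": [0,0,0],"dp": [0.02,-0.28,-0.3],"claw": -1},
    {"rot": [0,0,0],"dp": [0.03,-0.42,-0.3],"claw": -1},
    {"rot": [0,0,0],"dp": [0.04,-0.56,-0.3],"claw": -1},
    {"rot": [0,0,0],"dp": [0.05,-0.7,-0.3],"claw": -1},
    {"rot": [0,0,0],"dp": [0.055,-0.83,-0.3],"claw": -1},
    {"rot": [0,0,0],"dp": [0.055,-0.9,-0.3],"claw": -1},
    {"rot": [0,0,0],"dp": [0.055,-0.935,-0.3],"claw": -1},
  ],
)

```text
t: 13.0
ee_pos: [0.6346, -0.0786, 0.3486]
eef_rot: [[-1.0, 0.003, -0.001], [0.003, 1.0, -0.001], [0.001, -0.001, -1.0]]
contact_force: [-0.1, -1.0, -3.0]
grip_width: 0.0618
```

Request:
apply_moves(
  commands=[
    {"rot": [0,0,0],"dp": [0,-0.05,0],"claw": -1},
    {"rot": [0,0,0],"dp": [0.01,-0.15,0],"claw": -1},
    {"rot": [0,0,0],"dp": [0.02,-0.28,0],"claw": -1},
    {"rot": [0,0,0],"dp": [0.03,-0.42,0],"claw": -1},
    {"rot": [0,0,0],"dp": [0.04,-0.56,0],"claw": -1},
    {"rot": [0,0,0],"dp": [0.05,-0.7,0],"claw": -1},
    {"rot": [0,0,0],"dp": [0.053,-0.82,0],"claw": -1},
    {"rot": [0,0,0],"dp": [0.053,-0.89,0],"claw": -1},
    {"rot": [0,0,0],"dp": [0.053,-0.927,0],"claw": -1},
    {"rot": [0,0,0],"dp": [0.053,-0.927,0],"claw": -1},
    {"rot": [0,0,0],"dp": [0.053,-0.927,0],"claw": -1},
    {"rot": [0,0,0],"dp": [0.053,-0.927,0],"claw": -1},
  ],
)

```text
t: 14.2
ee_pos: [0.6235, -0.2627, 0.3488]
eef_rot: [[-1.0, 0.002, -0.001], [0.002, 1.0, -0.0], [0.001, -0.0, -1.0]]
contact_force: [0.8, -0.2, -3.4]
grip_width: 0.0615
```

Now lower it to z ≈ 0.2885, which is 60.3 mm (0.30).

Request:
apply_moves(
  commands=[
    {"rot": [0,0,0],"dp": [-0.003,-0.006,0.06],"claw": -1},
    {"rot": [0,0,0],"dp": [-0.003,-0.006,0.12],"claw": -1},
    {"rot": [0,0,0],"dp": [-0.003,-0.006,0.18],"claw": -1},
    {"rot": [0,0,0],"dp": [-0.003,-0.006,0.23],"claw": -1},
    {"rot": [0,0,0],"dp": [-0.003,-0.006,0.26],"claw": -1},
    {"rot": [0,0,0],"dp": [-0.003,-0.006,0.28],"claw": -1},
    {"rot": [0,0,0],"dp": [-0.003,-0.006,0.29],"claw": -1},
    {"rot": [0,0,0],"dp": [-0.003,-0.006,0.297],"claw": -1},
    {"rot": [0,0,0],"dp": [-0.003,-0.006,0.3],"claw": -1},
    {"rot": [0,0,0],"dp": [-0.003,-0.006,0.302],"claw": -1},
    {"rot": [0,0,0],"dp": [-0.003,-0.006,0.302],"claw": -1},
  ],
)

```text
t: 15.3
ee_pos: [0.6241, -0.2639, 0.2887]
eef_rot: [[-1.0, 0.002, -0.0], [0.002, 1.0, -0.0], [0.0, -0.0, -1.0]]
contact_force: [0.6, -0.2, -2.9]
grip_width: 0.0617
```

Request:
apply_moves(
  commands=[
    {"rot": [0,0,0],"dp": [0,0,0.003],"claw": -1},
    {"rot": [0,0,0],"dp": [0,0,0.005],"claw": -1},
    {"rot": [0,0,0],"dp": [0,0,0.006],"claw": -1},
  ],
)

```text
t: 15.6
ee_pos: [0.6242, -0.2639, 0.2884]
eef_rot: [[-1.0, 0.002, 0.001], [0.002, 1.0, -0.001], [-0.001, -0.001, -1.0]]
contact_force: [-0.9, 0.6, 2.4]
grip_width: 0.0614
```

Request:
apply_moves(
  commands=[
    {"rot": [0,0,0],"dp": [0,0,0],"claw": 0.45},
    {"rot": [0,0,0],"dp": [0,0,0],"claw": 0.6},
    {"rot": [0,0,0],"dp": [0,0,0],"claw": 1},
    {"rot": [0,0,0],"dp": [0,0,0],"claw": 1},
    {"rot": [0,0,0],"dp": [0,0,0],"claw": 1},
    {"rot": [0,0,0],"dp": [0,0,0],"claw": 1},
    {"rot": [0,0,0],"dp": [0,0,-0.1],"claw": 1},
    {"rot": [0,0,0],"dp": [0,0,-0.25],"claw": 1},
    {"rot": [0,0,0],"dp": [0,0,-0.4],"claw": 1},
    {"rot": [0,0,0],"dp": [0,0,-0.55],"claw": 1},
    {"rot": [0,0,0],"dp": [0.05,0.2,-0.55],"claw": 1},
    {"rot": [0,0,0],"dp": [0.1,0.4,-0.55],"claw": 1},
    {"rot": [0,0,0],"dp": [0.15,0.6,-0.55],"claw": 1},
    {"rot": [0,0,0],"dp": [0.2,0.8,-0.55],"claw": 1},
    {"rot": [0,0,0],"dp": [0.24,1,-0.55],"claw": 1},
    {"rot": [0,0,0],"dp": [0.24,1,-0.55],"claw": 1},
  ],
)

```text
t: 17.2
ee_pos: [0.5751, -0.0595, 0.3987]
eef_rot: [[-1.0, -0.002, -0.0], [-0.002, 1.0, 0.002], [0.0, 0.002, -1.0]]
contact_force: [0.4, -0.5, 0.7]
grip_width: 0.0939
```

Request:
apply_moves(
  commands=[
    {"rot": [0,0,0],"dp": [0.05,0.2,0],"claw": 1},
    {"rot": [0,0,0],"dp": [0.1,0.4,0],"claw": 1},
    {"rot": [0,0,0],"dp": [0.15,0.6,0],"claw": 1},
    {"rot": [0,0,0],"dp": [0.2,0.8,0],"claw": 1},
    {"rot": [0,0,0],"dp": [0.24,1,0],"claw": 1},
    {"rot": [0,0,0],"dp": [0.24,1,0],"claw": 1},
  ],
)

```text
t: 17.8
ee_pos: [0.5259, 0.1436, 0.3992]
eef_rot: [[-1.0, -0.007, 0.0], [-0.007, 1.0, 0.004], [-0.0, 0.004, -1.0]]
contact_force: [-0.2, -0.7, -0.2]
grip_width: 0.094
```

```bash
python3 - <<'E'
from h import *
s=status.read_state(); print(s["ee_pos"].round(4),s["eef_rot"].round(4).tolist())
t=imaging.read_camera("top"); c=imaging.read_camera("side")
for nm,cc in(("both",[t,c]),("top",[t]),("side",[c])):
    x,f,D=fitobj(cc,'jar',(.624,-.264)); print(nm,x.round(4),f,[int(d[1].sum()/16) for d in D])
b=up(c["color"])[300:1100,800:1800,::-1]
cv2.imwrite("pics/p3s.png",cv2.resize(b,(750,600)))
E
```

```text
[0.5259 0.1436 0.3992] [[-1.0, -0.0068, 0.0], [-0.0068, 1.0, 0.0038], [-0.0, 0.0038, -1.0]]
both [ 0.6244 -0.2634] 100.8125 [305, 402]
top [ 0.6246 -0.2632] 21.375 [305]
side [ 0.6286 -0.2605] 76.25 [402]
```

View pics/p3s.png

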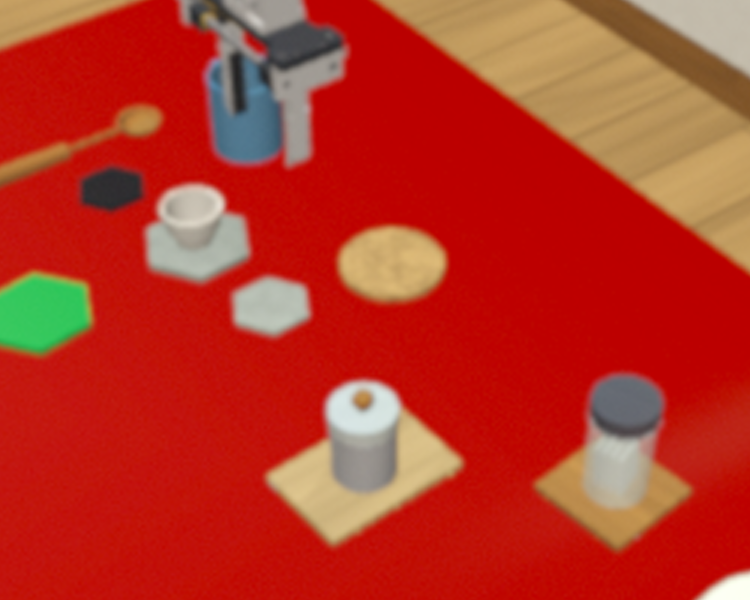

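The jar stands upright in the middle of the coaster (615,450), fitted at (0.6244, -0.2634). Next is the bowl at (190,218).

Request:
apply_moves(
  commands=[
    {"rot": [0.0012,0,0.0022],"dp": [0.05,0.2,0],"claw": 1},
    {"rot": [0.0012,0,0.0022],"dp": [0.1,0.4,0],"claw": 1},
    {"rot": [0.0012,0,0.0022],"dp": [0.14,0.592,0],"claw": 1},
    {"rot": [0.0012,0,0.0022],"dp": [0.14,0.592,0.1],"claw": 1},
    {"rot": [0.0012,0,0.0022],"dp": [0.14,0.592,0.25],"claw": 1},
    {"rot": [0.0012,0,0.0022],"dp": [0.14,0.592,0.4],"claw": 1},
    {"rot": [0.0012,0,0.0022],"dp": [0.14,0.592,0.5],"claw": 1},
    {"rot": [0.0012,0,0.0022],"dp": [0.14,0.592,0.5],"claw": 1},
    {"rot": [0.0012,0,0.0022],"dp": [0.14,0.592,0.5],"claw": 1},
  ],
)

```text
t: 18.8
ee_pos: [0.4996, 0.2578, 0.2993]
eef_rot: [[-1.0, 0.005, 0.001], [0.005, 1.0, -0.004], [-0.001, -0.004, -1.0]]
contact_force: [0.2, -1.0, 0.9]
grip_width: 0.0943
```

Request:
apply_moves(
  commands=[
    {"rot": [-0.0006,0,0],"dp": [0.012,0.021,0],"claw": 1},
    {"rot": [-0.0006,0,0],"dp": [0.012,0.021,0.08],"claw": 1},
    {"rot": [-0.0006,0,0],"dp": [0.012,0.021,0.16],"claw": 1},
    {"rot": [-0.0006,0,0],"dp": [0.012,0.021,0.24],"claw": 1},
    {"rot": [-0.0006,0,0],"dp": [0.012,0.021,0.31],"claw": 1},
    {"rot": [-0.0006,0,0],"dp": [0.012,0.021,0.36],"claw": 1},
    {"rot": [-0.0006,0,0],"dp": [0.012,0.021,0.376],"claw": 1},
    {"rot": [-0.0006,0,0],"dp": [0.012,0.021,0.376],"claw": 1},
    {"rot": [-0.0006,0,0],"dp": [0.012,0.021,0.376],"claw": 1},
    {"rot": [-0.0006,0,0],"dp": [0.012,0.021,0.376],"claw": 1},
  ],
)

```text
t: 19.8
ee_pos: [0.4976, 0.2618, 0.2249]
eef_rot: [[-1.0, 0.005, 0.002], [0.005, 1.0, -0.001], [-0.002, -0.001, -1.0]]
contact_force: [-0.8, -0.0, 0.2]
grip_width: 0.094
```

Request:
apply_moves(
  commands=[
    {"rot": [0,0,0],"dp": [0,0,0],"claw": 0.55},
    {"rot": [0,0,0],"dp": [0,0,0],"claw": 0.47},
    {"rot": [0,0,0],"dp": [0,0,0],"claw": 0.41},
    {"rot": [0,0,0],"dp": [0,0,0],"claw": 0.37},
    {"rot": [0,0,0],"dp": [0,0,0],"claw": 0.3},
    {"rot": [0,0,0],"dp": [0,0,0],"claw": -1},
    {"rot": [0,0,0],"dp": [0,0,0],"claw": -1},
    {"rot": [0,0,0],"dp": [0,0,0],"claw": -1},
    {"rot": [0,0,0],"dp": [0,0,0],"claw": -1},
    {"rot": [0,0,0],"dp": [0,0,0],"claw": -1},
  ],
  force=20,
)

```text
t: 20.8
ee_pos: [0.4977, 0.262, 0.2251]
eef_rot: [[-1.0, 0.005, 0.003], [0.005, 1.0, -0.001], [-0.003, -0.001, -1.0]]
contact_force: [1.3, 2.1, 2.4]
grip_width: 0.0634
```

Request:
apply_moves(
  commands=[
    {"rot": [0,0,0],"dp": [0,0,-0.02],"claw": -1},
    {"rot": [0,0,0],"dp": [0,0,-0.06],"claw": -1},
    {"rot": [0,0,0],"dp": [0,0,-0.1],"claw": -1},
    {"rot": [0,0,0],"dp": [0,0,-0.15],"claw": -1},
    {"rot": [0,0,0],"dp": [0,0,-0.2],"claw": -1},
    {"rot": [0,0,0],"dp": [0,0,-0.25],"claw": -1},
    {"rot": [0,0,0],"dp": [0,0,-0.25],"claw": -1},
  ],
)

```text
t: 21.5
ee_pos: [0.4981, 0.2623, 0.2771]
eef_rot: [[-1.0, 0.005, 0.006], [0.005, 1.0, 0.001], [-0.006, 0.001, -1.0]]
contact_force: [0.8, 0.3, -2.4]
grip_width: 0.0634
```

```bash
python3 - <<'E'
from h import *
c=imaging.read_camera("side")
u=proj(c,[.498,.262,.12])[0]*S
cv2.imwrite("pics/bowl_l.png",up(c["color"])[max(0,int(u[1])-200):int(u[1])+250,int(u[0])-250:int(u[0])+250,::-1])
E
```

```text
(no output)
```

View pics/bowl_l.png

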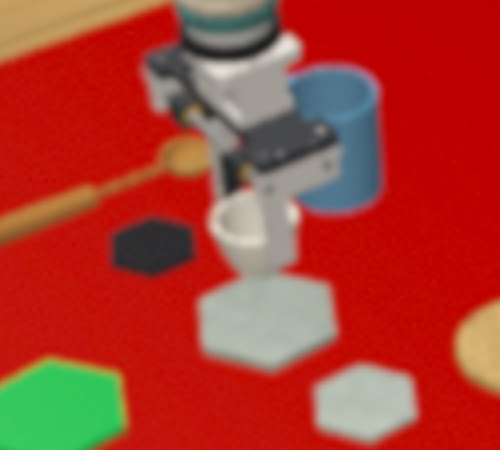

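The bowl hangs level in the fingers above the tile (255,235). Now I carry it to the cork.

Request:
apply_moves(
  commands=[
    {"rot": [0,0,0],"dp": [-0.04,-0.04,0],"claw": -1},
    {"rot": [0,0,0],"dp": [-0.11,-0.11,0],"claw": -1},
    {"rot": [0,0,0],"dp": [-0.2,-0.2,0],"claw": -1},
    {"rot": [0,0,0],"dp": [-0.3,-0.31,0],"claw": -1},
    {"rot": [0,0,0],"dp": [-0.4,-0.41,0],"claw": -1},
    {"rot": [0,0,0],"dp": [-0.5,-0.51,0],"claw": -1},
    {"rot": [0,0,0],"dp": [-0.6,-0.62,0],"claw": -1},
    {"rot": [0,0,0],"dp": [-0.68,-0.7,0],"claw": -1},
    {"rot": [0,0,0],"dp": [-0.73,-0.75,0],"claw": -1},
    {"rot": [0,0.0012,0],"dp": [-0.744,-0.765,0],"claw": -1},
    {"rot": [0,0.0012,0],"dp": [-0.744,-0.765,0],"claw": -1},
    {"rot": [0,0.0012,0],"dp": [-0.744,-0.765,0],"claw": -1},
    {"rot": [0,0.0012,0],"dp": [-0.744,-0.765,0],"claw": -1},
  ],
)

```text
t: 22.85
ee_pos: [0.6452, 0.1094, 0.277]
eef_rot: [[-1.0, 0.004, 0.001], [0.004, 1.0, 0.0], [-0.001, 0.0, -1.0]]
contact_force: [-0.1, 1.4, -0.9]
grip_width: 0.0636
```

Request:
apply_moves(
  commands=[
    {"rot": [0,0,0],"dp": [-0.005,-0.004,0.05],"claw": -1},
    {"rot": [0,0,0],"dp": [-0.005,-0.004,0.1],"claw": -1},
    {"rot": [0,0,0],"dp": [-0.005,-0.004,0.15],"claw": -1},
    {"rot": [0,0,0],"dp": [-0.005,-0.004,0.19],"claw": -1},
    {"rot": [0,0,0],"dp": [-0.005,-0.004,0.22],"claw": -1},
    {"rot": [0,0,0],"dp": [-0.005,-0.004,0.24],"claw": -1},
    {"rot": [0,0,0],"dp": [-0.005,-0.004,0.25],"claw": -1},
    {"rot": [0,0,0],"dp": [-0.005,-0.004,0.255],"claw": -1},
    {"rot": [0,0,0],"dp": [-0.005,-0.004,0.259],"claw": -1},
    {"rot": [0,0,0],"dp": [-0.005,-0.004,0.259],"claw": -1},
  ],
)

```text
t: 23.85
ee_pos: [0.6463, 0.1086, 0.2254]
eef_rot: [[-1.0, 0.004, 0.001], [0.004, 1.0, 0.001], [-0.001, 0.001, -1.0]]
contact_force: [-0.8, -0.1, -1.7]
grip_width: 0.0636
```

Request:
apply_moves(
  commands=[
    {"rot": [0,0,0],"dp": [0,0,0.003],"claw": -1},
    {"rot": [0,0,0],"dp": [0,0,0.005],"claw": -1},
    {"rot": [0,0,0],"dp": [0,0,0.006],"claw": -1},
  ],
)

```text
t: 24.15
ee_pos: [0.6464, 0.1086, 0.2251]
eef_rot: [[-1.0, 0.004, 0.002], [0.004, 1.0, 0.001], [-0.002, 0.001, -1.0]]
contact_force: [-1.8, 0.8, 4.3]
grip_width: 0.0634
```

Request:
apply_moves(
  commands=[
    {"rot": [0,0,0],"dp": [0,0,0],"claw": 0.45},
    {"rot": [0,0,0],"dp": [0,0,0],"claw": 0.6},
    {"rot": [0,0,0],"dp": [0,0,0],"claw": 1},
    {"rot": [0,0,0],"dp": [0,0,0],"claw": 1},
    {"rot": [0,0,0],"dp": [0,0,0],"claw": 1},
    {"rot": [0,0,0],"dp": [0,0,0],"claw": 1},
    {"rot": [0,0,0],"dp": [0,0,-0.1],"claw": 1},
    {"rot": [0,0,0],"dp": [0,0,-0.25],"claw": 1},
    {"rot": [0,0,0],"dp": [0,0,-0.45],"claw": 1},
    {"rot": [0,0,0],"dp": [0,0,-0.7],"claw": 1},
    {"rot": [0,0,0],"dp": [0.2,-0.2,-0.7],"claw": 1},
    {"rot": [0,0,0],"dp": [0.4,-0.4,-0.7],"claw": 1},
    {"rot": [0,0,0],"dp": [0.6,-0.6,-0.7],"claw": 1},
    {"rot": [0,0,0],"dp": [0.8,-0.8,-0.7],"claw": 1},
    {"rot": [0,0,0],"dp": [0.95,-0.98,-0.7],"claw": 1},
    {"rot": [0,0,0],"dp": [0.95,-0.98,-0.7],"claw": 1},
    {"rot": [0,0,0],"dp": [0.95,-0.98,-0.7],"claw": 1},
  ],
)

```text
t: 25.85
ee_pos: [0.4534, -0.0883, 0.3649]
eef_rot: [[-1.0, 0.007, 0.001], [0.007, 1.0, -0.0], [-0.001, -0.0, -1.0]]
contact_force: [-0.3, 0.3, 0.7]
grip_width: 0.0938
```

```bash
python3 - <<'E'
from h import *
s=status.read_state(); print(s["ee_pos"].round(4),s["eef_rot"].round(4).tolist())
t=imaging.read_camera("top"); c=imaging.read_camera("side")
b=up(c["color"])[300:1100,800:1800,::-1]
cv2.imwrite("pics/p4s.png",cv2.resize(b,(750,600)))
E
```

```text
[ 0.4534 -0.0883  0.3649] [[-1.0, 0.0073, 0.0014], [0.0073, 1.0, -0.0001], [-0.0014, -0.0001, -1.0]]
```

View pics/p4s.png

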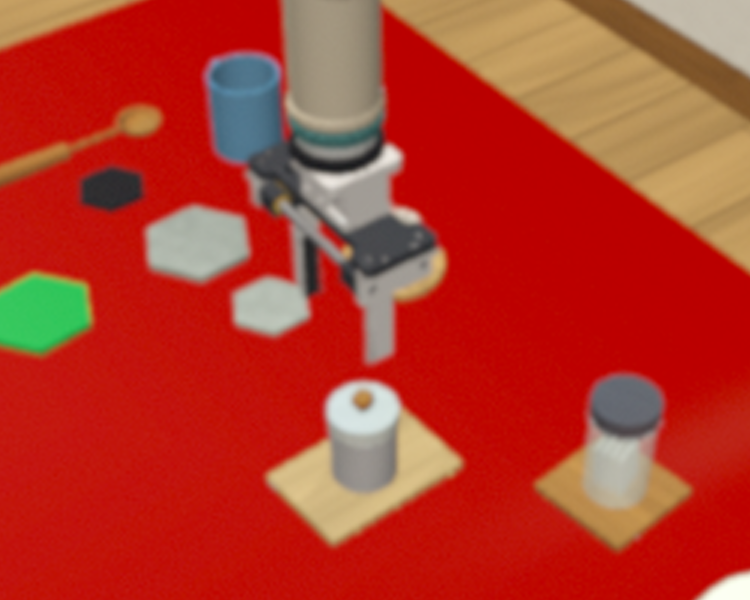

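The bowl is on the cork, behind the gripper (410,260), and I'll check it at the end. The tin is unmoved on the board at (363,440), and the tile at (197,242) is empty. I descend on the tin.

Request:
apply_moves(
  commands=[
    {"rot": [0,0,-0.002],"dp": [-0.007,-0.127,0],"claw": 1},
    {"rot": [0,0,-0.002],"dp": [-0.007,-0.127,0],"claw": 1},
    {"rot": [0,0,-0.002],"dp": [-0.007,-0.127,0],"claw": 1},
    {"rot": [0,0,-0.002],"dp": [-0.007,-0.127,0.1],"claw": 1},
    {"rot": [0,0,-0.002],"dp": [-0.007,-0.127,0.2],"claw": 1},
    {"rot": [0,0,-0.002],"dp": [-0.007,-0.127,0.3],"claw": 1},
    {"rot": [0,0,-0.002],"dp": [-0.007,-0.127,0.4],"claw": 1},
    {"rot": [0,0,-0.002],"dp": [-0.007,-0.127,0.48],"claw": 1},
    {"rot": [0,0,-0.002],"dp": [-0.007,-0.127,0.53],"claw": 1},
    {"rot": [0,0,-0.002],"dp": [-0.007,-0.127,0.53],"claw": 1},
    {"rot": [0,0,-0.002],"dp": [-0.007,-0.127,0.53],"claw": 1},
    {"rot": [0,0,-0.002],"dp": [-0.007,-0.127,0.53],"claw": 1},
  ],
)

```text
t: 27.15
ee_pos: [0.4578, -0.1121, 0.2597]
eef_rot: [[-1.0, -0.002, 0.005], [-0.002, 1.0, 0.0], [-0.005, 0.0, -1.0]]
contact_force: [0.8, 0.0, 0.2]
grip_width: 0.0939
```

```bash
python3 - <<'E'
from h import *
t=imaging.read_camera("top"); c=imaging.read_camera("side")
for nm,cc in(("both",[t,c]),("top",[t]),("side",[c])):
    x,f=fit(cc,'hex',None,[.497,.259,.06,0,0],.065); print(nm,x.round(4),round(f,1))
E
```

```text
both [0.4979 0.2594 0.0621] 96.8
top [0.4975 0.2589 0.0424] 28.9
side [ 0.4977  0.2619 -0.0179] 61.8
```

Request:
apply_moves(
  commands=[
    {"rot": [0,0.0012,0],"dp": [0.013,-0.008,0],"claw": 1},
    {"rot": [0,0.0012,0],"dp": [0.013,-0.008,0],"claw": 1},
    {"rot": [0,0.0012,0],"dp": [0.013,-0.008,0],"claw": 0.5},
    {"rot": [0,0.0012,0],"dp": [0.013,-0.008,0],"claw": 0.4},
    {"rot": [0,0.0012,0],"dp": [0.013,-0.008,0],"claw": 0.3},
    {"rot": [0,0.0012,0],"dp": [0.013,-0.008,0],"claw": 0.2},
    {"rot": [0,0.0012,0],"dp": [0.013,-0.008,0],"claw": -1},
    {"rot": [0,0.0012,0],"dp": [0.013,-0.008,0],"claw": -1},
    {"rot": [0,0.0012,0],"dp": [0.013,-0.008,0],"claw": -1},
    {"rot": [0,0.0012,0],"dp": [0.013,-0.008,0],"claw": -1},
    {"rot": [0,0.0012,0],"dp": [0.013,-0.008,0],"claw": -1},
    {"rot": [0,0.0012,0],"dp": [0.013,-0.008,0],"claw": -1},
  ],
  force=20,
)

```text
t: 28.45
ee_pos: [0.455, -0.1139, 0.2597]
eef_rot: [[-1.0, -0.001, 0.001], [-0.001, 1.0, -0.0], [-0.001, -0.0, -1.0]]
contact_force: [-0.3, -1.0, 0.8]
grip_width: 0.0627
```

Request:
apply_moves(
  commands=[
    {"rot": [0,0,0],"dp": [0,0,-0.05],"claw": -1},
    {"rot": [0,0,0],"dp": [0,0,-0.12],"claw": -1},
    {"rot": [0,0,0],"dp": [0,0,-0.2],"claw": -1},
    {"rot": [0,0,0],"dp": [0,0,-0.25],"claw": -1},
    {"rot": [0,0,0],"dp": [0,0.05,-0.25],"claw": -1},
    {"rot": [0,0,0],"dp": [-0.02,0.15,-0.25],"claw": -1},
    {"rot": [0,0,0],"dp": [-0.03,0.28,-0.25],"claw": -1},
    {"rot": [0,0,0],"dp": [-0.05,0.42,-0.25],"claw": -1},
    {"rot": [0,0,0],"dp": [-0.06,0.56,-0.25],"claw": -1},
    {"rot": [0,0,0],"dp": [-0.08,0.7,-0.25],"claw": -1},
    {"rot": [0,0,0],"dp": [-0.1,0.82,-0.25],"claw": -1},
    {"rot": [0,0,0],"dp": [-0.107,0.89,-0.25],"claw": -1},
    {"rot": [0,0,0],"dp": [-0.107,0.93,-0.25],"claw": -1},
    {"rot": [0,0,0],"dp": [-0.107,0.93,-0.25],"claw": -1},
  ],
)

```text
t: 29.85
ee_pos: [0.4757, 0.0728, 0.3094]
eef_rot: [[-1.0, -0.003, 0.0], [-0.003, 1.0, -0.0], [-0.0, -0.0, -1.0]]
contact_force: [-0.3, 0.4, -2.1]
grip_width: 0.0624
```

Request:
apply_moves(
  commands=[
    {"rot": [0,0,0],"dp": [0,0.05,0],"claw": -1},
    {"rot": [0,0,0],"dp": [-0.02,0.15,0],"claw": -1},
    {"rot": [0,0,0],"dp": [-0.03,0.28,0],"claw": -1},
    {"rot": [0,0,0],"dp": [-0.05,0.42,0],"claw": -1},
    {"rot": [0,0,0],"dp": [-0.06,0.56,0],"claw": -1},
    {"rot": [0,0,0],"dp": [-0.08,0.7,0],"claw": -1},
    {"rot": [0,0,0],"dp": [-0.1,0.82,0],"claw": -1},
    {"rot": [0,0,0],"dp": [-0.113,0.89,0],"claw": -1},
    {"rot": [0,0,0],"dp": [-0.113,0.932,0],"claw": -1},
    {"rot": [0,0,0],"dp": [-0.113,0.932,0],"claw": -1},
    {"rot": [0,0,0],"dp": [-0.113,0.932,0],"claw": -1},
    {"rot": [0,0,0],"dp": [-0.113,0.932,0],"claw": -1},
  ],
)

```text
t: 31.05
ee_pos: [0.4976, 0.2583, 0.3094]
eef_rot: [[-1.0, -0.002, -0.0], [-0.002, 1.0, -0.001], [0.0, -0.001, -1.0]]
contact_force: [-0.2, 0.3, -2.3]
grip_width: 0.0628
```

Request:
apply_moves(
  commands=[
    {"rot": [0,0,0],"dp": [0,0.005,0.06],"claw": -1},
    {"rot": [0,0,0],"dp": [0,0.005,0.12],"claw": -1},
    {"rot": [0,0,0],"dp": [0,0.005,0.17],"claw": -1},
    {"rot": [0,0,0],"dp": [0,0.005,0.2],"claw": -1},
    {"rot": [0,0,0],"dp": [0,0.005,0.22],"claw": -1},
    {"rot": [0,0,0],"dp": [0,0.005,0.235],"claw": -1},
    {"rot": [0,0,0],"dp": [0,0.005,0.243],"claw": -1},
    {"rot": [0,0,0],"dp": [0,0.005,0.248],"claw": -1},
    {"rot": [0,0,0],"dp": [0,0.005,0.248],"claw": -1},
    {"rot": [0,0,0],"dp": [0,0.005,0.248],"claw": -1},
  ],
)

```text
t: 32.05
ee_pos: [0.4977, 0.2593, 0.2601]
eef_rot: [[-1.0, -0.002, 0.0], [-0.002, 1.0, -0.001], [-0.0, -0.001, -1.0]]
contact_force: [-0.2, -0.7, -2.2]
grip_width: 0.0626
```

Request:
apply_moves(
  commands=[
    {"rot": [0,0,0],"dp": [0,0,0.003],"claw": -1},
    {"rot": [0,0,0],"dp": [0,0,0.005],"claw": -1},
    {"rot": [0,0,0],"dp": [0,0,0.006],"claw": -1},
  ],
)

```text
t: 32.35
ee_pos: [0.4979, 0.2593, 0.2597]
eef_rot: [[-1.0, -0.002, 0.001], [-0.002, 1.0, -0.0], [-0.001, -0.0, -1.0]]
contact_force: [-1.9, -1.0, 6.1]
grip_width: 0.0623
```

Contact at 6 N. I release, lift, and move back clear of the cameras' view.

Request:
apply_moves(
  commands=[
    {"rot": [0,0,0],"dp": [0,0,0],"claw": 0.45},
    {"rot": [0,0,0],"dp": [0,0,0],"claw": 0.6},
    {"rot": [0,0,0],"dp": [0,0,0],"claw": 1},
    {"rot": [0,0,0],"dp": [0,0,0],"claw": 1},
    {"rot": [0,0,0],"dp": [0,0,0],"claw": 1},
    {"rot": [0,0,0],"dp": [0,0,0],"claw": 1},
    {"rot": [0,0,0],"dp": [0,0,-0.1],"claw": 1},
    {"rot": [0,0,0],"dp": [0,0,-0.25],"claw": 1},
    {"rot": [0,0,0],"dp": [0,0,-0.45],"claw": 1},
    {"rot": [0,0,0],"dp": [0,0,-0.7],"claw": 1},
    {"rot": [0,0,0],"dp": [0.2,0.2,-0.7],"claw": 1},
    {"rot": [0,0,0],"dp": [0.4,0.4,-0.7],"claw": 1},
    {"rot": [0,0,0],"dp": [0.6,0.6,-0.7],"claw": 1},
    {"rot": [0,0,0],"dp": [0.8,0.8,-0.7],"claw": 1},
    {"rot": [0,0,0],"dp": [1,1,-0.7],"claw": 1},
    {"rot": [0,0,0],"dp": [1,1,-0.7],"claw": 1},
    {"rot": [0,0,0],"dp": [1,1,-0.7],"claw": 1},
    {"rot": [0,0,0],"dp": [1,1,-0.7],"claw": 1},
  ],
)

```text
t: 34.15
ee_pos: [0.2968, 0.4592, 0.3992]
eef_rot: [[-1.0, -0.004, 0.002], [-0.004, 1.0, -0.001], [-0.002, -0.001, -1.0]]
contact_force: [0.7, 0.3, 0.2]
grip_width: 0.094
```

```bash
python3 - <<'E'
from h import *
t=imaging.read_camera("top"); c=imaging.read_camera("side")
for n,x0 in(('tin',(.498,.259)),('bowl',(.646,.109)),('jar',(.624,-.264))):
    for nm,cc in(("both",[t,c]),("top",[t]),("side",[c])):
        try:
            x,f,D=fitobj(cc,n,x0); print(n,nm,x.round(4),round(f,1),[int(d[1].sum()/16) for d in D])
        except Exception as e: print(n,nm,e)
a=cv2.resize(up(t["color"])[400:1000,500:2150,::-1],(800,290)); b=cv2.resize(c["color"][60:390,100:540,::-1],(400,300),interpolation=cv2.INTER_CUBIC)
b=cv2.resize(up(c["color"])[300:1100,700:2200,::-1],(560,300)); b=cv2.copyMakeBorder(b,0,0,0,240,0)
cv2.imwrite("pics/fin.png",np.vstack([a,b]))
# bystander change vs the start pictures
for n,k in(("top",t),("side",c)):
    o=cv2.imread(f"pics/{n}0.png")[:,:,::-1]; d=np.abs(o.astype(int)-k["color"]).max(2)
    for nm,P in(("kettle",(.55,-.48,.1)),("mug",(.63,.38,.05)),("spoon",(.45,.45,0))):
        u,v=proj(k,P)[0].astype(int); q=d[max(0,v-25):v+25,max(0,u-25):u+25]; print(n,nm,u,v,"diff>40:",int((q>40).sum()))
E
```

```text
tin both [0.4906 0.2492] 660.0 [723, 920]
tin top [0.4965 0.2596] 340.6 [723]
tin side [0.4863 0.2431] 312.7 [920]
bowl both [0.6464 0.11  ] 57.6 [345, 371]
bowl top [0.6445 0.1076] 38.9 [345]
bowl side [0.6472 0.1109] 13.2 [371]
jar both [ 0.6246 -0.2632] 101.6 [303, 402]
jar top [ 0.6246 -0.2632] 22.9 [303]
jar side [ 0.6286 -0.2605] 75.4 [402]
top kettle 463 169 diff>40: 0
top mug 201 155 diff>40: 0
top spoon 185 210 diff>40: 0
side kettle 447 282 diff>40: 0
side mug 279 112 diff>40: 164
side spoon 224 133 diff>40: 0
```

View pics/fin.png

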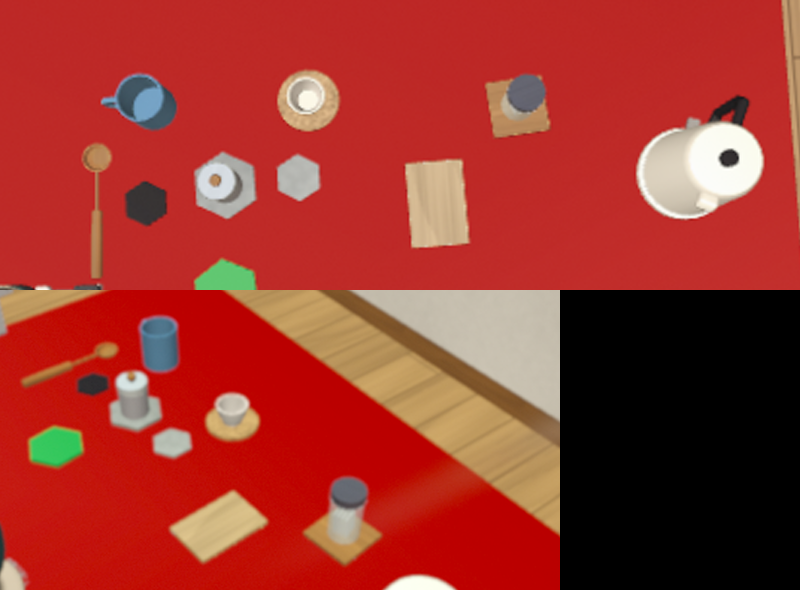

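```bash
python3 - <<'E'
from h import *
from workcell import robot
t=imaging.read_camera("top"); c=imaging.read_camera("side")
for k,nm in((t,"top"),(c,"side")):
    u,v=proj(k,(.498,.259,.1))[0].round().astype(int); q=up(k["color"])[(v-7)*S:(v+8)*S,(u-7)*S:(u+8)*S].astype(int)
    m=((q[...,0]-q[...,2]>45)&(q[...,1]>.5*q[...,0])&(q[...,0]>90)).astype(np.uint8)
    n,l,st,ce=cv2.connectedComponentsWithStats(m); i=1+st[1:,4].argmax()
    print(nm,"knob ->",ray(k,((ce[i]+.5)/S-.5)+[u-7,v-7],.103).round(4),st[i,4]/16)
print(robot.hand_in())
E
```

```text
top knob -> [0.4956 0.2565] 24.875
side knob -> [0.499  0.2607] 35.25
the job is handed in; nothing more can be done
None
```

The job is handed in at about 34 s of the 120 s. The jar, bowl and tin each stand upright in the middle of their own mat, the board is empty, and the arm is clear. I parked the tin on the board, moved the jar to the coaster and the bowl to the cork, then put the tin on the large grey tile. Each one was lowered until contact (2–6 N) before I opened the fingers.

**Last checks (x, y in m):**

| Object | Measured | Mat centre | How measured |
|---|---|---|---|
| Jar | (0.6246, -0.2632) | (0.624, -0.264) | both cameras together |
| Bowl | (0.6464, 0.110) | (0.646, 0.1085) | both cameras together |
| Tin | released at (0.498, 0.259) | (0.498, 0.259) | tool position, plus the knob |

**What disagreed:**
- **Tin:** its final outline fit failed because the mask took in the grey tile. I relied on the release position and on the knob, which gave (0.496, 0.257) from the top and (0.499, 0.261) from the side.
- **Jar:** the side view alone put it about 4 mm off, but that fit was poor, and the top view gave the position in the table.
- **Mug:** the side picture around it changed from the start, which I put down to the tin now standing in front of it. The top view showed no change there.
- **Kettle and spoon:** no change in the patches I compared, in either view.

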